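# Fill the table caddy with the condiments

## Robot

A 6-joint arm with a two-finger parallel gripper is mounted at the origin on a cart in front of the work surface, level with it; the furniture and walls round the work are solid. World frame = base frame: x ahead of the robot, y to its left, z up, the work surface at z = 0. Lengths are in mm, angles in rad, forces in N, time in s.
With the tool pointing down it reaches from about 300 to 775 mm from the base axis. Payload 14.6 kg.
Tool frame: the origin (TCP) lies between the finger pads; the fingertips stand manip.tip_reach ahead of it and the grasp point (between the pads) lies 5 mm behind it (manip.tip_reach is the distance from the TCP to the fingertips, in mm); z points along the fingers, y is the line along which they close (so a half turn about z gives the same grasp; the last joint's range is limited). The gripper opens to 94 mm and grips with 3 to 60 N. Pads are 16 mm wide; open, the fingers measure 119 mm over their backs; the gripper's body (75 mm by 177 mm) begins 78 mm behind the grasp point.
Start: joints at [1.085, 0.3, 1.521, -0, 1.321, -0.067], TCP at [223.662, 502.459, 219.446] pointing down, gripper open.
Joint ranges: [-3.03, 3.03], [-0.79, 2.21], [0.23, 2.52], [-1.04, 4.18], [0, 3.07], [-2.55, 2.55]. Speed limits (rad/s): [2.22, 2.22, 2.57, 3.14, 3.14, 3.14].

## Interface

Orientations are given as [roll, pitch, yaw] about the fixed x, y, z axes, in that order (R = Rz(yaw) Ry(pitch) Rx(roll)).
In Python, from cell import manip gives the robot as it stands. The module is installed in compiled form; this text tells all that it offers.
- The arm moves only by the shell command python3 -m creep 'ROWS' [FORCE]. ROWS is JSON, a list of rows, each a list of 3 entries, a list of its own where there are three numbers: the opening, from -1 (shut) to 1 (fully open), then the shift along the tool's x, y, z in cm, then the turn about the tool's z in units of 5 degrees (1.0 is 5 degrees). In form: [[grip, [tx, ty, tz], roll], ...]. A call has 1 to 12 rows; each row is the pose to reach, as a shift and turn from the pose commanded when the call began, along the tool's axes at that moment; what a row does not reach only later rows make up. A row lasts 1/10 s, in which the tool goes at most 50 mm and 8.59 degrees, less where a joint would pass 70% of its speed; a pose out of reach is approached as far as the arm can. A call with a gripper value outside its range is refused whole. The fingers move at their own pace and stop on an object; FORCE is the grip in N (left out, the last holds). Time passes only in rows, so rows that repeat a pose let the fingers close. It gives the time, the measured TCP pose, the force, the opening and the grip force at its end, in the units of the state.
- manip.read_state(): the state, without advancing time (a new reading comes with each control period).
- manip.camera(name): name is "scene" or "side" or "wrist"; returns the picture (420x560x3 uint8, red, green, blue); there is no depth.
- manip.camera_params(name): a dict with "fovy" (degrees; the focal length in pixels is half the picture's height over the tangent of half this angle, whatever the lens; pixels are square), "cx", "cy" (the principal point, pixels), "origin" and "attitude" of the camera in the world. Camera axes: x right, y down, z forward; pixel columns grow to the right and rows downward; lengths in mm; the calibration is good to about 2 mm. The wrist camera is an equidistant fisheye: a pixel r from the principal point sees the ray r / f radians off the axis. A picture is of the moment at which its call begins: read the wrist's pose just before it. camera_params takes no time and is no camera call; for the wrist camera it gives the pose at the moment of the call.
- manip.sign_off(): hands the job in; it is judged then, once.
The state is a dict: "clock": time; "joints": joint angles; "qd": joint speeds; "effort": joint torques, N m; "eef_pos": TCP position; "eef_rot": TCP orientation; "wrist_force": force on the tool from outside, world axes, zero at the start; "moment": the same for the moment, N m; "finger_gap": finger opening in mm; "finger_force": force on a finger pad.
Only numpy, scipy, OpenCV 4.12 (cv2) and the standard library are available. Lean on these libraries where they do the work, as an engineer would, in place of code of your own. Each camera call takes 0.05 s, during which the arm holds its last target. There are 200 camera calls.

## Task

Get the wooden table caddy ready to carry out to brunch: pick the four condiments in the front half of the worktop out from among the coffee things and stand each one upright, all the way down, in a well of its own that suits it. The two slim spice jars belong in the two narrow wells, the pepper mill and the honey jar in the two wide wells (within each pair either way round). Do not knock any of them over, and leave the kitchen timer and the tamper where they stand.

Things in the scene. Friction and masses are not known exactly. Their poses are not given: they have to be found in the camera images.
- honey_jar: short amber jar of honey with a gilt lid and a cream label, 74 mm tall, about 0.21 kg: body 58 mm in diameter up to 57 mm, lid 56 mm in diameter above it, fixed. Origin at the centre of its underside, z up.
- pepper_mill: clear pepper mill with a black grip and a steel cap, 154 mm tall, about 0.19 kg: foot and body 55 mm in diameter up to 94 mm, black grip 48 mm in diameter from 94 to 134 mm, cap 51 mm in diameter above it. Nothing on it turns. Origin at the centre of its underside, z up.
- spice_jar_a: slim glass spice jar with a printed label and a red lid, 106 mm tall, about 0.11 kg: body 43 mm in diameter, lid 45 mm in diameter from 85 mm up, fixed. The two spice jars meant stand on the open front half of the worktop; one more like them, back at the splashback, is not meant. Origin at the centre of its underside, z up.
- spice_jar_b: the other slim glass spice jar with a red lid on the front half of the worktop, its label different; same sizes and origin as spice_jar_a.
- wide_insert_a: one of two pale wooden inserts with a wide round well (76 mm) in the fixed dark wooden caddy (222 mm square, 10 mm walls 56 mm high, steel bows 28 mm out on two sides), which holds four inserts, two by two, 100 mm apart, in any arrangement. Insert: origin at the centre of its underside, 12 mm above the worktop, z up, x and y along its sides; well floor at z = 6 mm, top at z = 40 mm.
- wide_insert_b: the other insert with a wide well (76 mm) in the caddy. Every insert is 98.5 mm square and 40 mm high, with one well in its middle, 34 mm deep, bevelled 5 mm wide and deep all round its mouth; origin at the centre of its underside, 12 mm above the worktop, z up, x and y along its sides; well floor at z = 6 mm, top at z = 40 mm.
- narrow_insert_a: one of the two pale wooden inserts with a narrow round well (58 mm) in the dark wooden caddy, made like the others; origin at the centre of its underside, 12 mm above the worktop, z up, x and y along its sides; well floor at z = 6 mm, top at z = 40 mm.
- narrow_insert_b: the other insert with a narrow well (58 mm) in the caddy; origin at the centre of its underside, 12 mm above the worktop, z up, x and y along its sides; well floor at z = 6 mm, top at z = 40 mm. (Over the back of the worktop, from x = 0.62 on, wall cabinets hang 0.45 m above it: keep the wrist clear of them when swinging across.)
- kitchen_timer: bystander: wind-up kitchen timer, white below and teal above with a cream knob, 66 mm in diameter, 60 mm tall, loose. Origin at the centre of its underside.
- tamper: bystander: coffee tamper, steel foot 58 mm in diameter with a brown wooden handle, 88 mm tall, loose. Origin at the centre of its underside.
Things that resemble listed ones, but are neither listed nor needed, are in the scene too. What is shaped like the honey_jar but purple is not meant.

How it is judged:
By the outcome, as a careful person would: the job done as asked, in the order asked, and still so for the second after the job is handed in, with the robot touching nothing.
It also fails if it takes over 115 s, if anything falls off the work surface, if the arm or the gripper's body presses on something with over 40 N, if the wrist force passes 120 N, or if a joint passes its speed limit or range.

## Working session

There is one attempt and no reset: what is moved stays moved. The work goes in short steps, Python scripts to look and compute and a shell command to move; the robot and the scene stay as the last step left them, time stands still between calls to the robot, and variables do not carry over. Pictures are saved under pics/ and viewed, at most 16 in all, crops included, and the job is handed in when it is done.

```bash
mkdir -p pics; python3 - <<'E'
from cell import manip
import cv2
print(manip.read_state(), manip.tip_reach)
for n in ("scene","side","wrist"):
    p=manip.camera_params(n); print(n,p)
    cv2.imwrite(f"pics/{n}0.png",manip.camera(n)[:,:,::-1])
E
```

```text
{'clock': 0.0, 'joints': array([ 1.08539129e+00,  3.00481043e-01,  1.52157381e+00, -1.72421351e-05,
        1.32071737e+00, -6.66030812e-02]), 'qd': array([-0.00249146, -0.00065736, -0.00030036,  0.00025157,  0.00129096,
        0.00111786]), 'effort': array([-7.49063183e-04, -5.31810093e+01, -3.52744353e+01,  7.07768602e-02,
        2.43422430e-02, -9.95453934e-05]), 'eef_pos': array([223.55825905, 502.24308134, 218.88394749]), 'eef_rot': array([-3.14041458e+00, -6.18414309e-05,  2.72279493e+00]), 'wrist_force': array([-0.01747187, -1.02764325, -0.07382544]), 'moment': array([ 0.01738698, -0.0354766 ,  0.02816142]), 'finger_force': 0.0, 'finger_gap': 94.13994140807264} 14.0
scene {'fovy': 42.26526630890292, 'cx': 277.2325148040678, 'cy': 204.19176944708946, 'origin': array([-156.06667104, 1074.2348616 , 1069.66848478]), 'attitude': array([-2.21159055, -0.02247622, -2.6263638 ])}
side {'fovy': 43.40092126498523, 'cx': 268.1397293566955, 'cy': 212.38832765289936, 'origin': array([ 492.6241299 , 1168.81592124,  859.34338701]), 'attitude': array([-2.13995665, -0.01151294, -3.12961419])}
wrist {'fovy': 65.70646984690485, 'cx': 276.6842111922771, 'cy': 206.89288954128767, 'origin': array([149.1174126 , 535.52205977, 383.21750925]), 'attitude': array([2.85826231e+00, 5.38510625e-04, 1.15289491e+00])}
```

View pics/scene0.png

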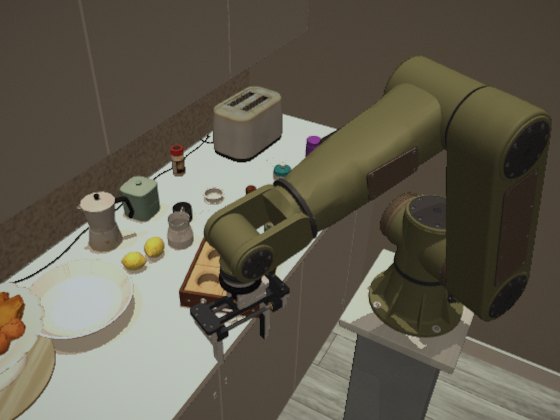

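View pics/side0.png

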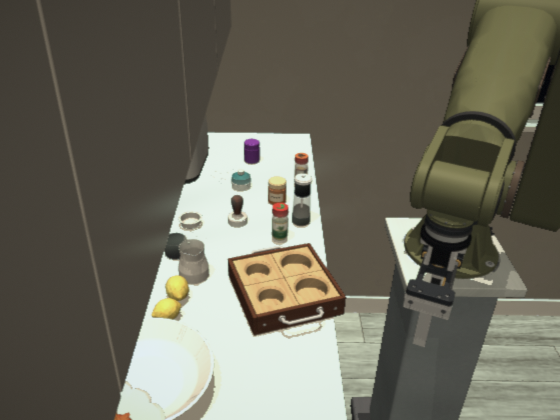

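View pics/wrist0.png

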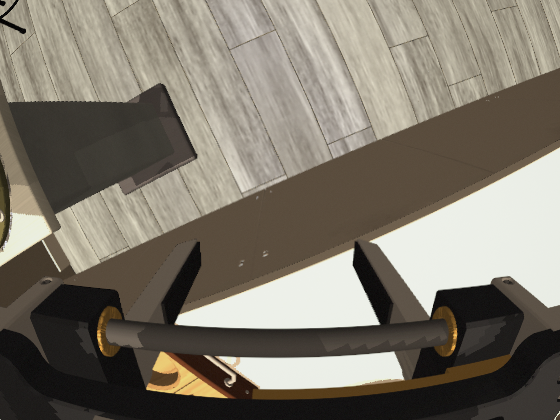

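The scene view shows the arm covering most of the objects. In the side view the caddy is at (285,283), with spice jars at (280,222) and (301,162), the mill at (302,200), the honey at (277,190), the timer at (241,180) and the tamper at (237,212). The wrist view shows mostly floor and the caddy's edge. I'll zoom in on the side view next.

```bash
cat > h.py <<'E'
from cell import manip
import numpy as np, cv2
from scipy.spatial.transform import Rotation as R
def cam(n):
    p=manip.camera_params(n); f=210/np.tan(np.radians(p['fovy'])/2)
    return p['origin'],R.from_euler('xyz',p['attitude']).as_matrix(),f,p['cx'],p['cy']
def ray(c,u,v,fish=False):
    o,M,f,cx,cy=c; a=np.array([u-cx,v-cy])
    if fish:
        r=np.hypot(*a); th=r/f; d=np.r_[a/max(r,1e-9)*np.sin(th),np.cos(th)]
    else: d=np.r_[a/f,1]
    return o,M@d
def onz(c,u,v,z,fish=False):
    o,d=ray(c,u,v,fish); return (o+d*(z-o[2])/d[2])[:2]
def proj(c,P,fish=False):
    o,M,f,cx,cy=c; q=M.T@(np.asarray(P)-o)
    if fish:
        r=np.hypot(q[0],q[1]); th=np.arctan2(r,q[2]); return np.array([cx,cy])+f*th*q[:2]/r
    return np.array([cx,cy])+f*q[:2]/q[2]
E
python3 - <<'E'
import cv2
from h import *
i=cv2.imread('pics/side0.png')
cv2.imwrite('pics/s1.png',cv2.resize(i[130:330,170:370],None,fx=3,fy=3,interpolation=cv2.INTER_CUBIC))
E
```

```text
(no output)
```

View pics/s1.png

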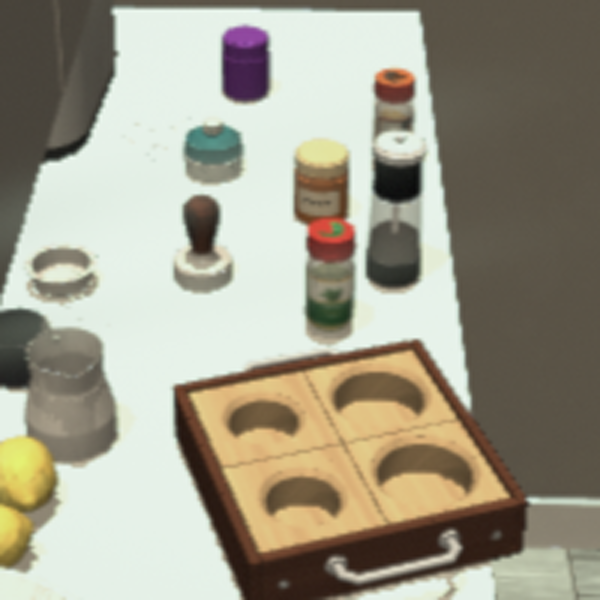

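Crop (3x, offset 170,130): the narrow wells are the left pair at (264,418) and (303,497), the wide wells the right pair at (380,397) and (426,473). Lid tops: jar A (331,230), jar B (394,78), mill (399,143), honey (322,153).

```bash
python3 - <<'E'
from h import *
c=cam('side')
def P(n,u,v,z): print(n,np.round(onz(c,170+u/3,130+v/3,z),1))
P('honeytop',322,152,74);P('jarAtop',331,231,106);P('milltop',399,143,154);P('jarBtop',394,78,106)
P('honeyfront',322,222,0);P('jarAfront',331,342,0);P('millfront',394,286,0)
P('timertop',213,146,40);P('timerfront',213,181,0);P('tamper front',203,290,0);P('tampertop',203,203,80)
P('purple',245,35,74)
for n,u,v in (('L',177,387),('T',418,343),('R',523,500),('B',253,562)): P(n,u,v,56)
P('X',342,443,52)
for u,v in ((264,415),(303,496),(380,397),(426,468)):P('well',u,v,52)
for u,v in ((189,392),(412,349),(507,498),(262,554)):P('ins corner',u,v,52)
E
```

```text
honeytop [ 472.4 -239.1]
jarAtop [465.5 -36.7]
milltop [ 403.3 -115. ]
jarBtop [ 396.3 -345.2]
honeyfront [ 470.9 -223.6]
jarAfront [463.2 -13.3]
millfront [ 401.3 -107.4]
timertop [ 587.7 -309.4]
timerfront [ 588. -304.]
tamper front [586.1 -95.1]
tampertop [ 586.4 -125. ]
purple [ 561.3 -515.1]
L [592.8 130.4]
T [390.1  63.1]
R [321.5 262.3]
B [523.1 333.4]
X [457.2 194. ]
well [520.1 160.3]
well [487.7 257.4]
well [425.1 134.1]
well [392.3 222.6]
ins corner [582.9 131.6]
ins corner [395.3  66.5]
ins corner [332.6 255.8]
ins corner [517.  320.9]
```

```bash
python3 -m creep '[[1,[-31,-19,-6],0],[1,[-31,-19,-6],0],[1,[-31,-19,-6],0],[1,[-31,-19,-6],0],[1,[-31,-19,-6],0],[1,[-31,-19,-6],0],[1,[-31,-19,-6],0],[1,[-31,-19,-6],0],[1,[-31,-19,-6],0],[1,[-31,-19,-6],0],[1,[-31,-19,-6],0],[1,[-31,-19,-6],0]]'
python3 - <<'E'
from h import *
import pickle
c=cam('wrist');i=manip.camera('wrist')[:,:,::-1]
pickle.dump(c,open('w1.p','wb'));cv2.imwrite('pics/w1.png',i);print(manip.read_state()['eef_pos'],c[0])
E
```

```text
clock: 1.35
eef_pos: [429.0, 203.7, 279.3]
eef_rot: [-3.141, -0.0, 2.724]
wrist_force: [-0.2, 0.2, 0.4]
finger_gap: 93.8
finger_force: 0.0
[429.10327826 203.61074941 279.30457146] [354.50850406 236.68218851 443.54530708]
```

View pics/w1.png

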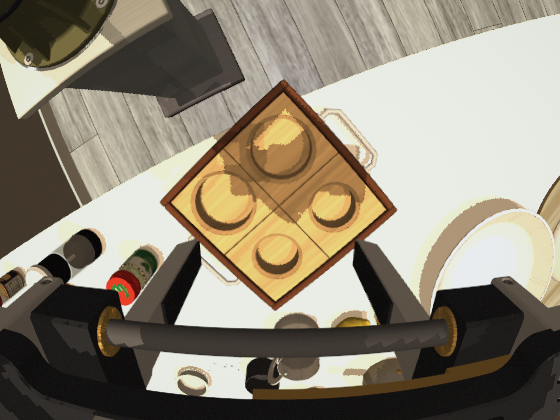

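The wrist view shows the caddy's outer top corners at (283,81), (397,210), (275,309) and (161,203). The narrow wells are near (334,207) and (277,254), the wide ones near (280,148) and (225,202). Next I move over the condiments.

```bash
python3 -m creep '[[1,[-14,-33,-5],0],[1,[-14,-33,-5],0],[1,[-14,-33,-5],0],[1,[-14,-33,-5],0],[1,[-14,-33,-5],0],[1,[-14,-33,-5],0],[1,[-14,-33,-5],0],[1,[-14,-33,-5],0],[1,[-14,-33,-5],0],[1,[-14,-33,-5],0],[1,[-14,-33,-5],0]]'
python3 - <<'E'
from h import *
import pickle
c=pickle.load(open('w1.p','rb'))
K=[onz(c,u,v,56,True) for u,v in((283,81),(397,210),(275,309),(161,203))]
print(np.round(K,1),np.mean(K,0).round(1),'X',onz(c,274,196,52,True).round(1))
for u,v in((334,207),(277,254),(280,148),(225,202)):print(onz(c,u,v,52,True).round(1))
c=cam('wrist');i=manip.camera('wrist')[:,:,::-1]
pickle.dump(c,open('w2.p','wb'));cv2.imwrite('pics/w2.png',i);print(manip.read_state()['eef_pos'],c[0])
E
```

```text
clock: 2.5
eef_pos: [423.5, -154.1, 329.3]
eef_rot: [3.141, -0.0, 2.725]
wrist_force: [-0.3, -0.0, -0.5]
finger_gap: 94.1
finger_force: 0.0
[[320.5 259.9]
 [525.  333.1]
 [594.6 128. ]
 [392.4  56.7]] [458.1 194.4] X [444.5 193.4]
[488.2 257.1]
[518.1 164.9]
[392.8 224.2]
[426.5 133.8]
[ 423.51474416 -154.19826762  329.3690966 ] [ 348.91929655 -121.19709568  493.60128399]
```

View pics/w2.png

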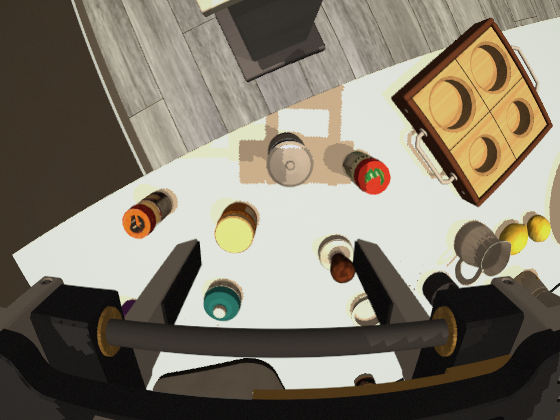

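The wrist view shows lid tops at mill (290,166), jar A (372,176), honey (235,229) and jar B (140,222), plus the tamper at (342,265) and the timer at (220,305).

```bash
python3 - <<'E'
from h import *
import pickle
c=pickle.load(open('w2.p','rb'))
for n,u,v,z in(('mill',290,166,154),('A',372,176,106),('honey',236,229,74),('B',140,222,106),('timer',220,312,60),('tamper',342,268,85)):
    p=onz(c,u,v,z,True);print(n,p.round(1),'->side crop',((proj(cam('side'),[*p,z])-[170,130])*3).round(),'pts base',proj(c,[*p,0],True).round())
E
```

```text
mill [ 404.  -129.9] ->side crop [398. 135.] pts base [286. 150.]
A [463.5 -41.6] ->side crop [333. 228.] pts base [353. 163.]
honey [ 467.1 -234.5] ->side crop [327. 154.] pts base [241. 213.]
B [ 397.5 -342.6] ->side crop [393.  79.] pts base [165. 201.]
timer [ 589.1 -326.9] ->side crop [212. 122.] pts base [225. 293.]
tamper [ 578.2 -120.6] ->side crop [211. 201.] pts base [333. 245.]
```

```bash
cat >> h.py <<'E'
def go(x,y,z,yaw=None):
    s=manip.read_state(); M=R.from_euler('xyz',s['eef_rot']).as_matrix()
    w=0 if yaw is None else -np.degrees((yaw-s['eef_rot'][2]+np.pi/2)%np.pi-np.pi/2)/5
    print('at',s['eef_pos'].round(1),s['eef_rot'].round(3),'j6',s['joints'][5].round(2),'shift cm',(M.T@(np.array([x,y,z])-s['eef_pos'])/10).round(2),'turn',round(w,2))
E
python3 -m creep '[[1,[0.9,12.2,3],1.7],[1,[0.9,12.2,6],3.4],[1,[0.9,12.2,8],5.1],[1,[0.9,12.2,10],6.8],[1,[0.9,12.2,10],8.5],[1,[0.9,12.2,10],10.2],[1,[0.9,12.2,10],11.9],[1,[0.9,12.2,10],13.6],[1,[0.9,12.2,10],15.3],[1,[0.9,12.2,10],17],[1,[0.9,12.2,10],18.7],[1,[0.9,12.2,10],20.4]]'
python3 - <<'E'
from h import *
go(464.5,-39,60,.94)
E
```

```text
clock: 3.75
eef_pos: [464.6, -39.3, 229.5]
eef_rot: [3.142, -0.0, 0.958]
wrist_force: [-0.8, 0.2, -0.0]
finger_gap: 94.2
finger_force: 0.0
at [464.6 -39.3 229.5] [ 3.142 -0.     0.958] j6 0.45 shift cm [ 0.02 -0.03 16.95] turn 0.2
```

```bash
python3 -m creep '[[1,[0,0,5],0],[1,[0,0,10],0],[1,[0,0,14],0],[1,[0,0,17],0],[1,[0,0,17],0],[-0.3,[0,0,17],0],[-0.3,[0,0,17],0],[-0.3,[0,0,17],0],[-0.3,[0,0,17],0],[-0.3,[0,0,17],0],[-0.3,[0,0,17],0]]' 20
python3 - <<'E'
from h import *
go(521,164,180)
E
```

```text
clock: 4.85
eef_pos: [464.8, -40.5, 59.7]
eef_rot: [3.141, -0.0, 0.962]
wrist_force: [0.1, 0.4, 0.4]
finger_gap: 49.2
finger_force: 0.0
at [464.8 -40.5  59.7] [ 3.141 -0.     0.962] j6 0.44 shift cm [ 19.99  -7.08 -12.03] turn 0
```

```bash
python3 -m creep '[[-1,[0,0,0],0],[-1,[0,0,0],0],[-1,[0,0,0],0],[-1,[0,0,0],0],[-1,[0,0,0],0],[-1,[0,0,-2],0],[-1,[0,0,-6],0],[-1,[0,0,-10],0],[-1,[0,0,-12],0],[-1,[0,0,-12],0]]' 20
python3 - <<'E'
from h import *
go(521,164,180)
E
```

```text
clock: 5.85
eef_pos: [465.5, -40.5, 181.6]
eef_rot: [3.138, -0.002, 0.962]
wrist_force: [0.0, -1.5, -1.7]
finger_gap: 44.1
finger_force: 20.0
at [465.5 -40.5 181.6] [ 3.138e+00 -2.000e-03  9.620e-01] j6 0.44 shift cm [19.95 -7.14  0.17] turn 0
```

```bash
python3 -m creep '[[-1,[3,-1,0],0],[-1,[7,-2.5,0],0],[-1,[11,-4,0],0],[-1,[15,-5.4,0],0],[-1,[18,-6.4,0],0],[-1,[20,-7.1,0.2],0],[-1,[20,-7.1,0.2],0],[-1,[20,-7.1,0.2],0]]'
python3 - <<'E'
from h import *
go(521,164,77.5)
a=manip.camera('wrist')[:,:,::-1];b=manip.camera('side')[:,:,::-1][130:330,170:370]
cv2.imwrite('pics/p1.png',np.hstack([cv2.resize(a[150:420,100:460],(400,300)),cv2.resize(b,(400,400))[:300]]))
cv2.imwrite('pics/side1.png',manip.camera('side')[:,:,::-1])
E
```

```text
clock: 6.65
eef_pos: [520.1, 163.9, 175.7]
eef_rot: [-3.14, 0.002, 0.963]
wrist_force: [-0.4, -1.2, -1.6]
finger_gap: 44.3
finger_force: 20.0
at [520.1 163.9 175.7] [-3.14e+00  2.00e-03  9.63e-01] j6 0.85 shift cm [0.08 0.08 9.82] turn 0
```

View pics/p1.png

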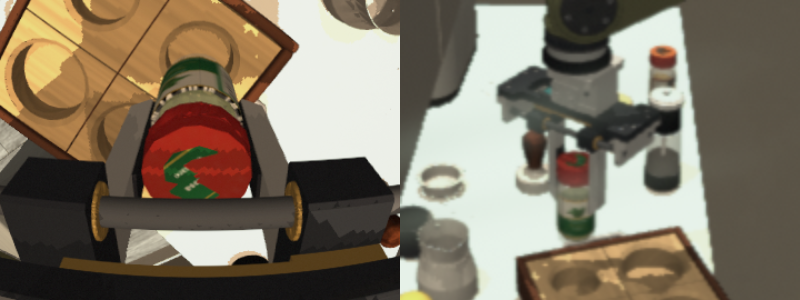

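The wrist view shows jar A held upright between the pads, over the far narrow well. In the side view the lid top is at about (257,208) and the bottom front at (258,248).

```bash
python3 - <<'E'
from h import *
c=cam('side')
print(onz(c,257.5,208.5,223),onz(c,258.5,248,117)-[0,21])
E
```

```text
[521.47878377 158.50880029] [518.85891079 144.07337953]
```

```bash
python3 - <<'E'
from h import *
c=cam('side');i=cv2.imread('pics/side1.png')
for P in((521,164,223),(521,185.5,202),(521,185.5,117),(499.5,164,117),(542.5,164,117)):print(P,((proj(c,P)-[220,180])*8).round())
j=cv2.resize(i[180:270,220:300],None,fx=7,fy=6.6,interpolation=cv2.INTER_CUBIC)
for P in((521,164,223),(521,185.5,202),(521,185.5,117),(499.5,164,117),(542.5,164,117)):
    q=(proj(c,P)-[220,180])*[7,6.6];cv2.circle(j,tuple(int(k) for k in q),4,(255,0,255),-1)
cv2.imwrite('pics/p2.png',j)
E
```

```text
(521, 164, 223) [301. 238.]
(521, 185.5, 202) [299. 343.]
(521, 185.5, 117) [299. 586.]
(499.5, 164, 117) [374. 543.]
(542.5, 164, 117) [228. 541.]
```

View pics/p2.png

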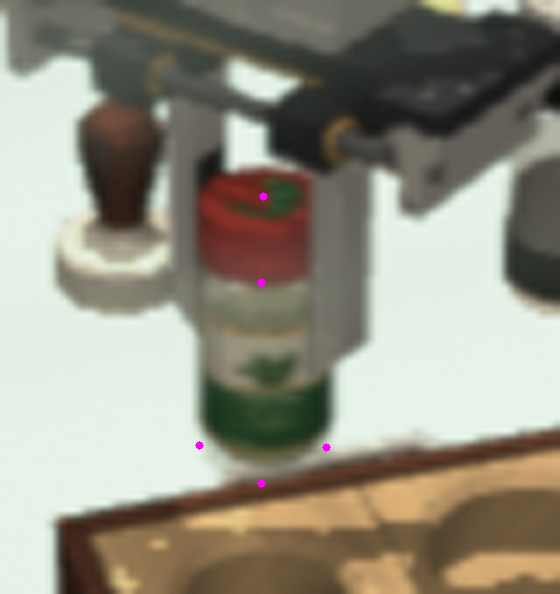

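The markers match the jar's lid and base, so it is upright and centred over the well. Lowering now.

```bash
python3 -m creep '[[-1,[0.1,0.1,2.5],0],[-1,[0.1,0.1,5],0],[-1,[0.1,0.1,6.5],0],[-1,[0.1,0.1,7.8],0],[-1,[0.1,0.1,8.8],0],[-1,[0.1,0.1,9.5],0],[-1,[0.1,0.1,9.5],0],[-1,[0.1,0.1,9.5],0]]'
python3 - <<'E'
from h import *
go(521,164,78)
E
```

```text
clock: 7.6
eef_pos: [522.5, 164.5, 82.9]
eef_rot: [3.141, -0.001, 0.962]
wrist_force: [0.3, 0.7, -0.6]
finger_gap: 44.1
finger_force: 20.0
at [522.5 164.5  82.9] [ 3.141e+00 -1.000e-03  9.620e-01] j6 0.85 shift cm [-0.12 -0.09  0.49] turn 0
```

```bash
python3 -m creep '[[-1,[0,0,0.2],0],[-1,[0,0,0.4],0],[-1,[0,0,0.5],0],[0.4,[0,0,0.5],0],[0.4,[0,0,0.5],0],[0.4,[0,0,0.5],0],[0.4,[0,0,0.5],0],[0.4,[0,0,0],0],[0.4,[0,0,-3],0],[0.4,[0,0,-8],0],[0.4,[0,0,-13],0],[0.4,[0,0,-16],0]]'
python3 - <<'E'
from h import *
cv2.imwrite('pics/side2.png',manip.camera('side')[:,:,::-1][130:330,170:370])
go(469,-236,240,1.57)
E
```

```text
clock: 8.8
eef_pos: [522.6, 164.6, 246.9]
eef_rot: [3.139, -0.003, 0.962]
wrist_force: [0.8, 0.5, -0.1]
finger_gap: 65.9
finger_force: 0.0
at [523.7 164.9 250.7] [ 3.135 -0.007  0.962] j6 0.85 shift cm [-36.02  18.43   0.93] turn -6.96
```

```bash
python3 -m creep '[[1,[-49,18.8,0.5],0],[1,[-49,18.8,0.5],0],[1,[-49,18.8,0.5],0],[1,[-49,18.8,0.5],0],[1,[-49,18.8,0.5],0],[1,[-49,18.8,0.5],0],[1,[-49,18.8,0.5],0],[1,[-49,18.8,0.5],0],[1,[-49,18.8,0.5],0],[1,[-49,18.8,0.5],0],[1,[-49,18.8,0.5],0],[1,[-49,18.8,0.5],0]]'
python3 - <<'E'
from h import *
go(397,-344,60)
c=cam('wrist');a=manip.camera('wrist')[:,:,::-1];b=cv2.imread('pics/side2.png')
cv2.imwrite('pics/p3.png',np.hstack([a[:,60:500],cv2.resize(b[60:,:],(300,420))[:,:]]))
for P in((397,-344,106),(469,-236,74),(404,-127,154)):print(proj(c,P,True).round()-[60,0])
E
```

```text
clock: 10.05
eef_pos: [395.0, -347.5, 237.0]
eef_rot: [-3.141, 0.0, 0.959]
wrist_force: [0.4, 0.2, -0.2]
finger_gap: 93.5
finger_force: 0.0
at [ 395.  -347.5  237. ] [-3.141  0.     0.959] j6 -0.18 shift cm [ 0.4  -0.03 17.7 ] turn 0
[216. 199.]
[213.  64.]
[70. -1.]
```

View pics/p3.png

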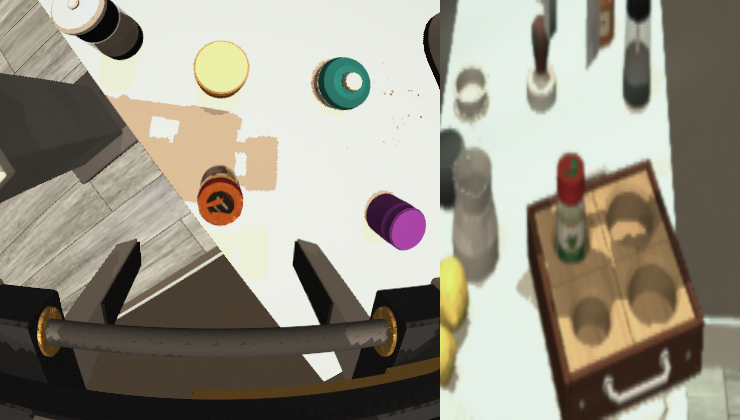

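Jar A stands in the far narrow well. Jar B's lid is at (280,202) in the full wrist frame and the honey's lid at (281,68). Refining both positions.

```bash
python3 - <<'E'
from h import *
c=cam('wrist');p=onz(c,280,202,106,True);print('B',p,'honey',onz(c,281.5,68,74,True),'mill',onz(c,135,14,154,True))
go(*p,60)
E
```

```text
B [ 398.63954711 -347.20198695] honey [ 473.65464323 -242.70166393] mill [ 400.48600243 -140.17940057]
at [ 395.7 -345.8  237.2] [-3.141 -0.     0.96 ] j6 -0.18 shift cm [ 0.06  0.33 17.72] turn 0
```

```bash
python3 -m creep '[[1,[0.1,0.2,5],0],[1,[0.1,0.2,10],0],[1,[0.1,0.2,14],0],[1,[0.1,0.2,17.7],0],[1,[0.1,0.2,17.7],0],[-1,[0.1,0.2,17.7],0],[-1,[0.1,0.2,17.7],0],[-1,[0.1,0.2,17.7],0],[-1,[0.1,0.2,17.7],0],[-1,[0.1,0.2,17.7],0],[-1,[0.1,0.2,17.7],0],[-1,[0.1,0.2,17.7],0]]' 20
python3 -m creep '[[-1,[0,0,0],0],[-1,[0,0,0],0],[-1,[0,0,0],0]]' 20
```

```text
clock: 11.3
eef_pos: [398.6, -345.5, 60.7]
eef_rot: [3.141, 0.0, 0.962]
wrist_force: [0.6, 0.6, 2.7]
finger_gap: 44.3
finger_force: 20.0
clock: 11.6
eef_pos: [398.6, -345.5, 60.7]
eef_rot: [3.141, 0.0, 0.962]
wrist_force: [0.7, -0.5, 4.5]
finger_gap: 44.4
finger_force: 20.0
```

```bash
python3 -m creep '[[-1,[0,0,-3],0],[-1,[0,0,-8],0],[-1,[0,0,-13],0],[-1,[0,0,-18],0],[-1,[3,-1.5,-18],0],[-1,[7,-3.5,-18],0],[-1,[11,-5.5,-18],0],[-1,[15,-7.5,-18],0],[-1,[19,-9.5,-18],0],[-1,[23,-11.5,-18],0],[-1,[27,-13.5,-18],0],[-1,[30,-15,-18],0]]'
python3 - <<'E'
from h import *
go(488,258,180)
E
```

```text
clock: 12.8
eef_pos: [446.7, -11.2, 240.2]
eef_rot: [-3.141, 0.0, 0.963]
wrist_force: [0.8, -1.0, -1.1]
finger_gap: 44.3
finger_force: 20.0
at [446.7 -11.2 240.2] [-3.141  0.     0.963] j6 0.5 shift cm [ 24.46 -11.97   6.03] turn 0
```

```bash
python3 -m creep '[[-1,[4,-2,0],0],[-1,[8,-4,0],0],[-1,[12,-6,0],0],[-1,[16,-8,0],0],[-1,[20,-10,0],0],[-1,[23,-11.4,0],0],[-1,[24.5,-12,0],0],[-1,[24.5,-12,3],0],[-1,[24.5,-12,6],0],[-1,[24.5,-12,6],0],[-1,[24.5,-12,6],0]]'
python3 - <<'E'
from h import *
go(488,258,78.7)
c=cam('side');i=manip.camera('side')[:,:,::-1];s=manip.read_state()['eef_pos'];b=s[2]-60.7
j=cv2.resize(i[170:320,200:340],None,fx=4,fy=4,interpolation=cv2.INTER_CUBIC)
for P in((s[0],s[1],b+106),(s[0],s[1]+21.5,b),(s[0]-21.5,s[1],b),(s[0]+21.5,s[1],b)):
    q=(proj(c,P)-[200,170])*4;cv2.circle(j,tuple(int(k) for k in q),3,(255,0,255),-1)
cv2.imwrite('pics/p4.png',j)
E
```

```text
clock: 13.9
eef_pos: [488.8, 255.7, 181.1]
eef_rot: [-3.141, 0.0, 0.962]
wrist_force: [0.6, 0.3, -1.1]
finger_gap: 44.4
finger_force: 20.0
at [488.8 255.7 181.1] [-3.141  0.     0.962] j6 1.02 shift cm [ 0.15 -0.19 10.24] turn 0
```

View pics/p4.png

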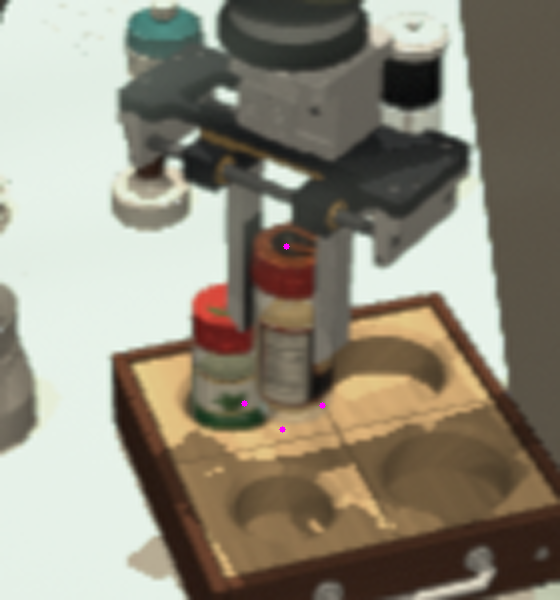

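Jar B is upright, with lid and base close to the predicted markers, and it hangs over the near narrow well. Lowering.

```bash
python3 -m creep '[[-1,[0.1,-0.2,2.5],0],[-1,[0.1,-0.2,5],0],[-1,[0.1,-0.2,6.5],0],[-1,[0.1,-0.2,7.8],0],[-1,[0.1,-0.2,8.8],0],[-1,[0.1,-0.2,9.5],0],[-1,[0.1,-0.2,9.8],0],[-1,[0.1,-0.2,10.0],0],[-1,[0.1,-0.2,10.2],0],[-1,[0.1,-0.2,10.2],0]]'
```

```text
clock: 14.95
eef_pos: [487.7, 258.2, 78.7]
eef_rot: [3.141, -0.0, 0.962]
wrist_force: [-0.7, -0.4, -0.8]
finger_gap: 44.5
finger_force: 20.0
```

```bash
python3 -m creep '[[-1,[0,0,0.1],0],[0.4,[0,0,0.1],0],[0.4,[0,0,0.1],0],[0.4,[0,0,0.1],0],[0.4,[0,0,0.1],0],[0.4,[0,0,-1],0],[0.4,[0,0,-5],0],[0.4,[0,0,-10],0],[1,[0,0,-14.5],0],[1,[0,0,-14.5],0]]'
python3 - <<'E'
from h import *
cv2.imwrite('pics/side3.png',manip.camera('side')[:,:,::-1])
go(471,-239,220)
E
```

```text
clock: 15.95
eef_pos: [489.2, 258.9, 230.7]
eef_rot: [3.136, -0.009, 0.962]
wrist_force: [0.7, -0.0, -0.2]
finger_gap: 78.6
finger_force: 0.0
at [488.3 258.5 227. ] [ 3.139 -0.005  0.962] j6 1.03 shift cm [-41.81  27.02   0.57] turn 0
```

```bash
python3 -m creep '[[1,[-41.8,27,0.5],-1.3],[1,[-41.8,27,0.5],-2.6],[1,[-41.8,27,0.5],-3.9],[1,[-41.8,27,0.5],-5.2],[1,[-41.8,27,0.5],-6.5],[1,[-41.8,27,0.5],-7.8],[1,[-41.8,27,0.5],-9.1],[1,[-41.8,27,0.5],-10.4],[1,[-41.8,27,0.5],-11.7],[1,[-41.8,27,0.5],-13.2],[1,[-41.8,27,0.5],-13.2],[1,[-41.8,27,0.5],-13.2]]'
python3 - <<'E'
from h import *
go(471,-239,58,2.117)
a=manip.camera('wrist');c=cam('wrist')
h=cv2.cvtColor(a,cv2.COLOR_RGB2HSV);m=cv2.inRange(h,(18,60,120),(35,255,255));m=cv2.morphologyEx(m,cv2.MORPH_OPEN,np.ones((5,5)))
n,l,s,ce=cv2.connectedComponentsWithStats(m)
for k in range(1,n):
    if s[k][4]>300: print(s[k],ce[k].round(),onz(c,*ce[k],74,True).round(1))
b=cv2.imread('pics/side3.png')[150:330,200:380]
cv2.imwrite('pics/p5.png',np.hstack([a[:,60:500,::-1],cv2.resize(b,(360,420))]))
E
```

```text
clock: 17.2
eef_pos: [469.4, -239.6, 217.3]
eef_rot: [-3.141, -0.002, 2.111]
wrist_force: [-0.6, 0.3, -0.4]
finger_gap: 93.8
finger_force: 0.0
at [ 469.4 -239.6  217.3] [-3.141e+00 -2.000e-03  2.111e+00] j6 -1.08 shift cm [-0.07  0.18 15.93] turn -0.07
```

View pics/p5.png

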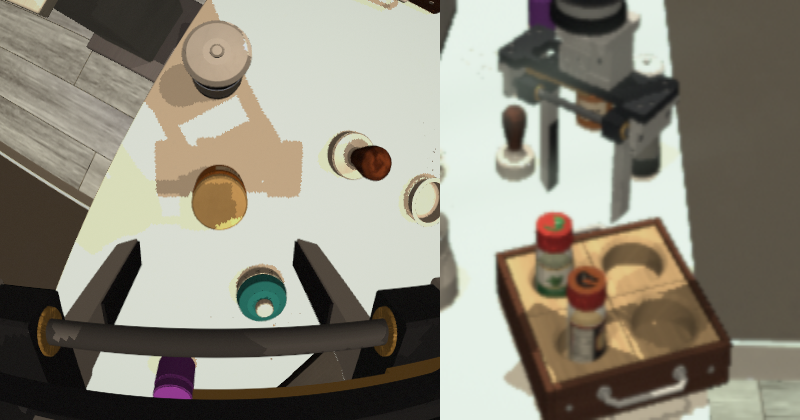

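Both spice jars stand in the narrow wells. The honey lid is at (279,203) and the mill top at (277,52) in the full frame, with the timer and tamper clear of the fingers.

```bash
python3 - <<'E'
from h import *
c=cam('wrist');p=onz(c,279.5,203,74,True);print('honey',p,'mill',onz(c,277,51,154,True))
go(*p,58)
E
```

```text
honey [ 474.14515465 -240.48720418] mill [ 404.48257733 -129.73231569]
at [ 469.7 -238.7  217.6] [-3.141e+00 -2.000e-03  2.112e+00] j6 -1.08 shift cm [-0.41  0.3  15.96] turn 0
```

```bash
python3 -m creep '[[1,[-0.2,0.2,5],0],[1,[-0.2,0.2,10],0],[1,[-0.2,0.2,14],0],[1,[-0.2,0.2,16],0],[1,[-0.2,0.2,16],0],[-1,[-0.2,0.2,16],0],[-1,[-0.2,0.2,16],0],[-1,[-0.2,0.2,16],0],[-1,[-0.2,0.2,16],0],[-1,[-0.2,0.2,16],0],[-1,[-0.2,0.2,16],0]]' 25
python3 -m creep '[[-1,[0,0,0],0],[-1,[0,0,-2],0],[-1,[0,0,-6],0],[-1,[0,0,-10],0],[-1,[0,0,-15],0],[-1,[0,0,-18],0],[-1,[0,0,-18],0],[-1,[0,0,-18],0]]' 25
python3 - <<'E'
from h import *
go(393.6,225,240,.96)
E
```

```text
clock: 18.35
eef_pos: [472.9, -240.0, 59.0]
eef_rot: [3.141, 0.001, 2.114]
wrist_force: [-2.0, 0.5, 5.3]
finger_gap: 57.3
finger_force: 25.0
clock: 19.15
eef_pos: [472.6, -239.8, 237.9]
eef_rot: [-3.141, -0.0, 2.114]
wrist_force: [0.1, 0.0, -2.3]
finger_gap: 57.6
finger_force: 25.0
at [ 472.6 -239.8  237.9] [-3.141 -0.     2.114] j6 -1.08 shift cm [43.87 17.26 -0.2 ] turn 13.22
```

```bash
python3 -m creep '[[-1,[3,1.2,0],0],[-1,[7,2.8,0],0],[-1,[11,4.4,0],0],[-1,[15,6,0],0],[-1,[19,7.6,0],0],[-1,[23,9.2,0],0],[-1,[27,10.8,0],0],[-1,[31,12.4,0],0],[-1,[35,14,0],0],[-1,[39,15.4,0],0],[-1,[42,16.5,0],0],[-1,[43.9,17.3,0],0]]'
python3 -m creep '[[-1,[0,0,2],0],[-1,[0,0,5],0],[-1,[0,0,5],0],[-1,[0,0,5],0]]'
python3 - <<'E'
from h import *
go(393.6,225,77)
c=cam('side');i=manip.camera('side')[:,:,::-1];s=manip.read_state()['eef_pos'];b=s[2]-59
j=cv2.resize(i[170:320,220:360],None,fx=4,fy=4,interpolation=cv2.INTER_CUBIC)
for P in((s[0],s[1],b+74),(s[0],s[1]+29,b),(s[0]-29,s[1],b),(s[0]+29,s[1],b)):
    q=(proj(c,P)-[220,170])*4;cv2.circle(j,tuple(int(k) for k in q),3,(255,0,255),-1)
cv2.imwrite('pics/p6.png',j)
E
```

```text
clock: 20.35
eef_pos: [392.6, 227.0, 236.5]
eef_rot: [-3.138, -0.001, 2.116]
wrist_force: [0.1, -0.0, -1.4]
finger_gap: 57.7
finger_force: 25.0
clock: 20.75
eef_pos: [393.6, 225.1, 188.0]
eef_rot: [-3.139, -0.0, 2.114]
wrist_force: [-0.0, 0.3, -1.5]
finger_gap: 57.5
finger_force: 25.0
at [393.6 225.1 188. ] [-3.139 -0.     2.114] j6 -0.1 shift cm [-1.00e-02  2.00e-02  1.11e+01] turn 0
```

View pics/p6.png

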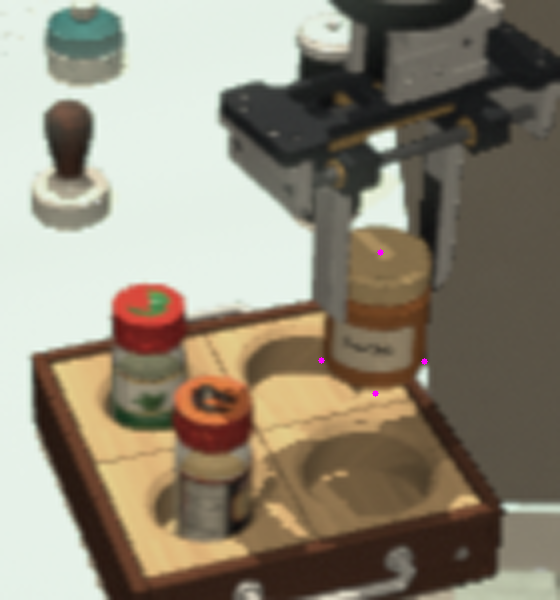

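The honey hangs over the near wide well, its base within about 2 mm of the prediction and its lid leaning very slightly right. Lowering.

```bash
python3 -m creep '[[-1,[0,0,2.5],0],[-1,[0,0,5],0],[-1,[0,0,7],0],[-1,[0,0,8.5],0],[-1,[0,0,9.5],0],[-1,[0,0,10.2],0],[-1,[0,0,10.5],0],[-1,[0,0,10.8],0],[-1,[0,0,11.0],0],[-1,[0,0,11.0],0]]'
```

```text
clock: 21.8
eef_pos: [394.0, 225.4, 78.5]
eef_rot: [3.141, 0.0, 2.114]
wrist_force: [-0.4, -0.4, -2.4]
finger_gap: 57.3
finger_force: 25.0
```

```bash
python3 -m creep '[[-1,[0,0,0.15],0],[0.4,[0,0,0.15],0],[0.6,[0,0,0.15],0],[0.6,[0,0,0.15],0],[0.6,[0,0,0.15],0],[0.6,[0,0,-1],0],[0.6,[0,0,-5],0],[0.6,[0,0,-10],0],[1,[0,0,-15],0],[1,[0,0,-17],0],[1,[0,0,-17],0]]'
python3 - <<'E'
from h import *
go(404,-129,250)
i=manip.camera('side')[:,:,::-1]
cv2.imwrite('pics/p7.png',cv2.resize(i[170:320,220:360],None,fx=4,fy=4,interpolation=cv2.INTER_CUBIC))
E
```

```text
clock: 22.9
eef_pos: [394.7, 225.7, 252.3]
eef_rot: [3.135, 0.001, 2.114]
wrist_force: [-0.2, 0.9, -0.7]
finger_gap: 93.6
finger_force: 0.0
at [394.7 225.7 252.3] [3.135e+00 1.000e-03 2.114e+00] j6 -0.1 shift cm [-30.85 -17.54   0.14] turn 0
```

View pics/p7.png

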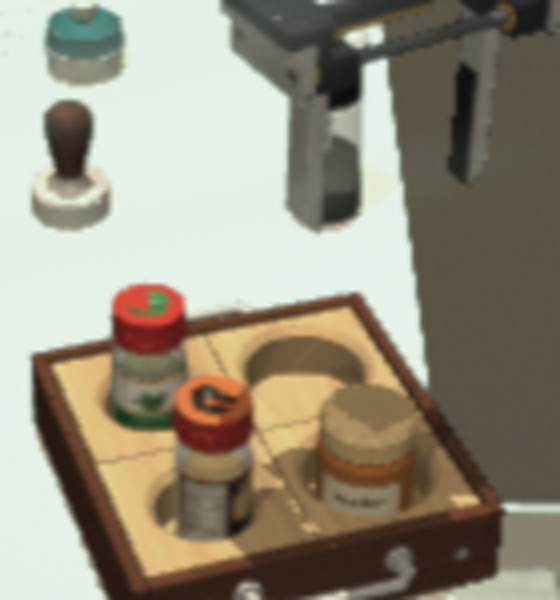

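The honey sits upright in the near wide well. On to the mill.

```bash
python3 -m creep '[[1,[-30.8,-17.5,0],0],[1,[-30.8,-17.5,0],0],[1,[-30.8,-17.5,0],0],[1,[-30.8,-17.5,0],0],[1,[-30.8,-17.5,0],0],[1,[-30.8,-17.5,0],0],[1,[-30.8,-17.5,0],0],[1,[-30.8,-17.5,0],0],[1,[-30.8,-17.5,0],0],[1,[-30.8,-17.5,0],0]]'
python3 - <<'E'
from h import *
c=cam('wrist');a=manip.camera('wrist')[:,:,::-1].copy()
for P in((404,-129,154),(404+25.5,-129,154),(404,-129-25.5,154),(404-25.5,-129,154),(404,-103.5,154)):
    q=proj(c,P,True);cv2.circle(a,tuple(int(k) for k in q.round()),2,(255,0,255),-1)
cv2.imwrite('pics/p8.png',a)
go(404,-129,79)
E
```

```text
clock: 23.95
eef_pos: [403.1, -127.9, 247.8]
eef_rot: [-3.141, -0.001, 2.114]
wrist_force: [0.6, -0.1, 0.3]
finger_gap: 93.7
finger_force: 0.0
at [ 403.2 -127.6  248. ] [-3.141e+00 -1.000e-03  2.115e+00] j6 -0.94 shift cm [-0.17  0.   16.9 ] turn 0
```

View pics/p8.png

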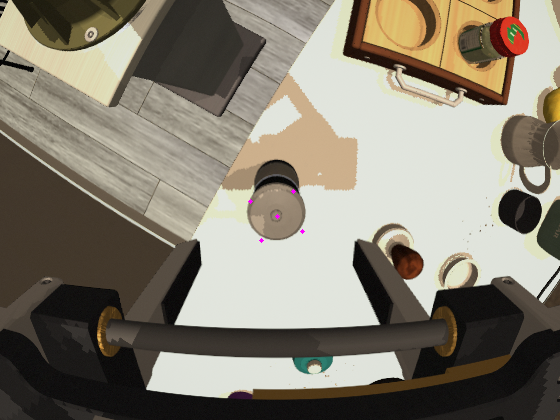

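The mill's cap centre is at (276,212), within about 3 mm of the predicted mark. Descending.

```bash
python3 -m creep '[[1,[0,0,4],0],[1,[0,0,9],0],[1,[0,0,13],0],[1,[0,0,15.5],0],[1,[0,0,16.7],0],[1,[0,0,16.7],0],[-1,[0,0,16.7],0],[-1,[0,0,16.7],0],[-1,[0,0,16.7],0],[-1,[0,0,16.7],0],[-1,[0,0,16.7],0],[-1,[0,0,16.7],0]]' 25
python3 -m creep '[[-1,[0,0,0],0],[-1,[0,0,-2],0],[-1,[0,0,-6],0],[-1,[0,0,-10],0],[-1,[0,0,-12],0],[-1,[0,0,-12],0],[-1,[0,0,-12],0]]' 25
python3 - <<'E'
from h import *
go(427,130.8,200)
E
```

```text
clock: 25.2
eef_pos: [403.4, -128.9, 81.6]
eef_rot: [3.141, 0.0, 2.114]
wrist_force: [0.2, -0.7, 1.0]
finger_gap: 50.5
finger_force: 25.1
clock: 25.9
eef_pos: [403.0, -128.7, 200.4]
eef_rot: [-3.141, -0.001, 2.114]
wrist_force: [-0.1, -0.1, -2.2]
finger_gap: 50.1
finger_force: 25.0
at [ 403.  -128.7  200.4] [-3.141e+00 -1.000e-03  2.114e+00] j6 -0.94 shift cm [20.97 15.47  0.05] turn 0
```

```bash
python3 -m creep '[[-1,[2,1.5,0],0],[-1,[5,3.7,0],0],[-1,[8,5.9,0],0],[-1,[11,8.1,0],0],[-1,[14,10.3,0],0],[-1,[17,12.5,0],0],[-1,[19.5,14.4,0],0],[-1,[21,15.5,0],0],[-1,[21,15.5,0],0],[-1,[21,15.5,0],0]]'
python3 - <<'E'
from h import *
go(427,130.8,99.6)
c=cam('side');i=manip.camera('side')[:,:,::-1];s=manip.read_state()['eef_pos'];b=s[2]-81.6
j=cv2.resize(i[150:300,220:360],None,fx=4,fy=4,interpolation=cv2.INTER_CUBIC)
for P in((s[0],s[1],b+154),(s[0],s[1]+27.5,b),(s[0]-27.5,s[1],b),(s[0]+27.5,s[1],b),(427,130.8,52)):
    q=(proj(c,P)-[220,150])*4;cv2.circle(j,tuple(int(k) for k in q),3,(255,0,255),-1)
cv2.imwrite('pics/p9.png',j)
E
```

```text
clock: 26.9
eef_pos: [426.9, 130.8, 199.9]
eef_rot: [-3.139, -0.001, 2.115]
wrist_force: [-0.1, -0.6, -1.3]
finger_gap: 50.2
finger_force: 25.0
at [426.9 130.8 199.9] [-3.139e+00 -1.000e-03  2.115e+00] j6 -0.33 shift cm [-1.000e-02  3.000e-02  1.003e+01] turn 0
```

View pics/p9.png

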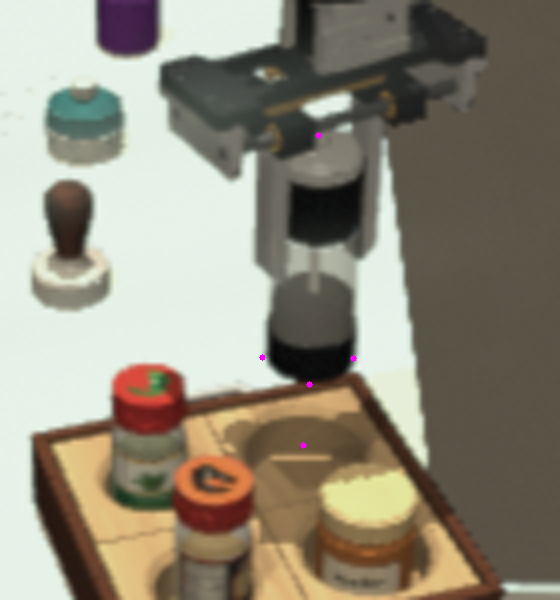

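The mill is nearly upright, with its base within about 2 mm of the prediction over the last wide well at crop (303,445). Lowering.

```bash
python3 -m creep '[[-1,[0,0,2],0],[-1,[0,0,4.5],0],[-1,[0,0,6],0],[-1,[0,0,7.5],0],[-1,[0,0,8.5],0],[-1,[0,0,9.2],0],[-1,[0,0,9.5],0],[-1,[0,0,9.8],0],[-1,[0,0,10],0],[-1,[0,0,10],0]]'
```

```text
clock: 27.95
eef_pos: [427.5, 131.1, 101.5]
eef_rot: [3.141, 0.0, 2.114]
wrist_force: [0.0, 0.2, -1.2]
finger_gap: 50.2
finger_force: 25.0
```

```bash
python3 -m creep '[[-1,[0,0,0.1],0],[-1,[0,0,0.2],0],[-1,[0,0,0.2],0],[-1,[0,0,0.2],0]]'
python3 -m creep '[[0.2,[0,0,0],0],[0.4,[0,0,0],0],[0.5,[0,0,0],0],[0.5,[0,0,0],0],[0.5,[0,0,0],0],[0.5,[0,0,-1],0],[0.5,[0,0,-4],0],[0.5,[0,0,-8],0],[0.5,[0,0,-13],0],[1,[0,0,-18],0],[1,[0,0,-18],0],[1,[0,0,-18],0]]'
python3 - <<'E'
from h import *
i=manip.camera('side')[:,:,::-1]
cv2.imwrite('pics/p10.png',cv2.resize(i[150:300,220:360],None,fx=4,fy=4,interpolation=cv2.INTER_CUBIC))
E
```

```text
clock: 28.35
eef_pos: [427.6, 131.2, 99.6]
eef_rot: [3.141, 0.0, 2.114]
wrist_force: [0.4, 0.5, 0.6]
finger_gap: 49.8
finger_force: 25.0
clock: 29.55
eef_pos: [427.5, 131.1, 280.5]
eef_rot: [3.14, 0.001, 2.114]
wrist_force: [0.2, 1.1, -1.5]
finger_gap: 90.8
finger_force: 0.0
```

View pics/p10.png

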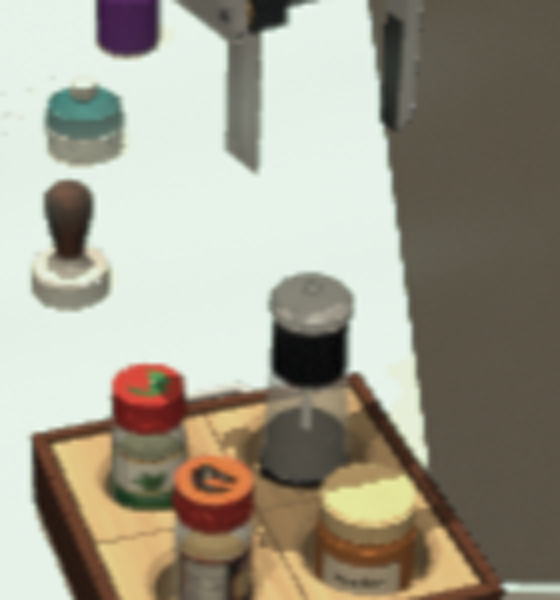

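All four appear seated, and the timer and tamper haven't moved. I'll check top heights against full seating before handing in.

```bash
python3 - <<'E'
from h import *
c=cam('side')
for n,P in(('mill',(427.5,131,172)),('honey',(394,225,92)),('A',(521.5,164.3,124)),('B',(488,258,124))):
    print(n,((proj(c,P)-[220,150])*4).round(),((proj(c,np.add(P,(0,0,10)))-[220,150])*4).round())
E
```

```text
mill [311. 285.] [311. 271.]
honey [369. 493.] [370. 479.]
A [150. 382.] [150. 368.]
B [205. 483.] [206. 469.]
```

```bash
python3 -c "
from cell import manip
print(manip.sign_off())"
```

```text
the job is handed in; nothing more can be done
None
```

The job is handed in: both spice jars stand in the narrow wells and the pepper mill and honey jar in the wide wells, all upright and, by the side camera, all the way down, with the timer and tamper left where they stood (about 30 s of the 115 s used).

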